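# Line up the glass standard and hold the photometer shutter open

## Task

Take a reading of the amber glass standard: swing the red clamp lever fully open, slide the blue carriage along its rail until its middle (white line, yellow post) is in line with the red line on the white meter head, and swing the clamp lever fully shut again with the carriage still on the mark. Then push the meter's green spring plunger down about 20 mm, until the yellow part of its stem has just gone in, never near its bottom stop at 32 mm, and finish while still holding it there; do not let go. Leave the bottles, glassware and spatula around it undisturbed.

Things in the scene. Friction and masses are not known exactly. Their poses are not given: they have to be found in the camera images.
- rail: Fixed photometer rail: an aluminium plate 120 x 400 x 16 mm under a steel rail whose top is at 32 mm, end stops to 42 mm. Origin on the work surface under the rail's middle. Its y axis is the direction in which the carriage slides; its x axis points away from the robot, across the rail towards the white meter head. It stands turned by up to 0.2 rad.
- carriage (a joint): Travel of the blue carriage along the rail's +y in m, 0 to 0.26 (start 0 to 0.08). At 0 the carriage centre is at y = -0.13 m in the rail's frame. Sliding it takes about 9 N with the clamp open; with the clamp shut it is braked and takes about 20 N. It stays where it is left. The carriage block is 110 mm (rail x) by 80 mm (rail y), top 60 mm above the work surface; an amber glass bar 12 mm square (top at 114 mm) stands on it 36 mm beyond the post, on the meter's side.
- carriage_post (a point): Centre of the top face of the yellow grip post on the carriage: 20 mm along the rail's x, 24 mm along the rail's y, standing 50 mm above the carriage's top, its top 110 mm above the work surface. It marks the carriage's middle along y: its rail-y is that of the carriage, of the amber glass and of the white line on the carriage.
- clamp (a joint): Angle of the level red clamp lever on its vertical axis, rad: 0 fully shut (the start), 1.1 fully open, a stop at each end. Open counts above 0.85, shut (braked) below 0.2; pushed hard against a stop it drags the carriage. Shut, it points towards the robot (rail -x) swung 0.55 rad to rail -y; open, swung 0.55 rad to rail +y. 1 to 2 N at the knob turns it; it stays where it is left.
- clamp_knob (a point): Centre of the top of the red upright round knob at the lever's end: 20 mm diameter, top 115 mm above the work surface, reaching down to the lever's 12 mm bar at 74 mm. The knob spins freely on its pin, so it can be pinched from above while the lever turns. The knob is 70 mm from the pivot axis.
- clamp_pivot (a point): Point on the clamp lever's vertical pivot axis, on the carriage (moves with it), 72 mm above the work surface, 40 mm from the post's axis towards rail -x.
- meter: Fixed white meter head on the far side of the rail, 100 (rail x) x 110 (rail y) x 110 mm high, a red line across its top along its x. Origin on the work surface below the plunger's axis; same axes as the rail. It carries the plunger.
- meter_line (a point): Point of the red line on top of the meter head, 110 mm above the work surface, on the plunger's axis; the light beam leaves the head at this y. The carriage is on the mark when its post, glass and white line have the same y as this point in the rail's (or meter's) frame.
- plunger (a joint): Press depth of the spring-loaded shutter plunger in m, straight down: 0 released, 0.032 at the bottom stop. Spring force 4 N at the start of travel, rising 0.4 N per mm (12 N at 20 mm). It springs back when let go. The lower 20 mm of its visible stem is yellow, above that bare steel: at 20 mm the yellow has just vanished into the collar.
- plunger_top (a point): Centre of the flat top of the plunger's green round head: 40 mm diameter, 14 mm thick, 170 mm above the work surface when released.
- wash_bottle: White squeeze wash bottle with red cap, 68 mm diameter, 150 mm tall (spout to 180); bystander, loose. Origin at the centre of its underside.
- soap_bottle: Green pump bottle, 72 mm diameter, 200 mm tall; bystander, loose. Origin at the centre of its underside.
- dishes: Stack of three glass dishes, 90 mm diameter, 44 mm high; bystander, loose. Origin at the centre of its underside.
- beaker: Empty glass beaker, 70 mm diameter, 90 mm tall; bystander, loose. Origin at the centre of its underside.
- reagent_jar: Brown glass jar with black cap, 56 mm diameter, 85 mm tall; bystander, loose. Origin at the centre of its underside.
- spatula: Spatula, 190 mm long, lying flat; bystander, loose. Origin under its middle.
There are look-alikes about, which are no part of the job. Of the things shaped like the meter, the white one is meant.

How it is judged:
By the outcome, as a careful person would: the job done as asked, in the order asked, and still so for the second after the job is handed in, while the arm keeps its last pose, push and grip.
It also fails if it takes over 67 s, if anything falls off the work surface, if the arm or the gripper's body presses on something with over 40 N, if the wrist force passes 120 N, or if a joint passes its speed limit or range.

## Robot

A 6-joint arm with a two-finger parallel gripper is mounted at the origin on the work surface. World frame = base frame: x ahead of the robot, y to its left, z up, the work surface at z = 0. Lengths are in m, angles in rad, forces in N, time in s.
With the tool pointing down it reaches from about 0.35 to 0.8 m from the base axis. Payload 7.3 kg.
Tool frame: the origin (TCP) lies between the finger pads; the fingertips stand 8 mm ahead of it and the grasp point (between the pads) lies 11 mm behind it; x points along the fingers, y is the direction in which the jaws open and shut, and the axes are right-handed (so a half turn about x gives the same grasp; the last joint's range is limited). The gripper opens to 85 mm and grips with 20 to 120 N. Pads are 22 mm wide; open, the fingers measure 114 mm over their backs; the gripper's body (76 mm by 85 mm) begins 54 mm behind the grasp point. The pads swing forward as they close: fully open they stand 13 mm farther back than shut.
Start: joints at [1.006, 0.342, 1.524, -0, 1.275, -0.146], TCP at [0.213, 0.48, 0.239] pointing down, gripper open.
Joint ranges: [-2.53, 2.53], [-0.77, 2.02], [0.04, 2.7], [-1, 4.14], [0.28, 2.66], [-3.11, 3.11]. Speed limits (rad/s): [2.57, 2.57, 3.14, 3.14, 3.14, 3.14].

## Interface

Orientations are given as a unit quaternion [w, x, y, z].
In Python, from cell import r gives the robot as it stands. The module is installed in compiled form; this text tells all that it offers.
- The arm moves only by the shell command python3 -m crank 'ROWS' [FORCE]. ROWS is JSON, a list that holds one entry, the list of rows, each a list of 7 numbers: the shift along the tool's x, y, z in mm, then the turn, a rotation vector about the tool's x, y, z in degrees, then the opening in per cent of the stroke, from 0 (shut) to 100 (fully open). In form: [[[dx, dy, dz, rx, ry, rz, fingers], ...]]. A call has 1 to 20 rows; each row is the pose to reach, as a shift and turn from the pose measured when the call began, along the tool's axes at that moment; what a row does not reach only later rows make up. A row lasts 1/8 s, in which the tool goes at most 62.5 mm and 10.7 degrees, less where a joint would pass 70% of its speed; a pose out of reach is approached as far as the arm can. A call with a gripper value outside its range is refused whole. The fingers move at their own pace and stop on an object; FORCE is the grip in N (left out, the last holds). Time passes only in rows, so rows that repeat a pose let the fingers close. It gives the time, the measured TCP pose, the force and the opening at its end, in the units of the state.
- r.get_obs(): the state, without advancing time (a new reading comes with each control period).
- r.read_camera(name): name is "side" or "top" or "wrist"; returns (picture, depth): 420x560x3 uint8, red, green, blue; 420x560 float32, m along the optical axis (not along the pixel's ray), 0 where there is no reading.
- r.get_calibration(name): a dict with "fx", "fy", "cx", "cy" (pixels), "distortion" ([k1, k2, p1, p2, k3] as OpenCV has them; the pictures are not rectified), "rvec" (rotation vector, rad) and "tvec" (3), from world to camera coordinates, as OpenCV has them. Camera axes: x right, y down, z forward; pixel columns grow to the right and rows downward; lengths in m; the calibration is good to about 2 mm. A picture is of the moment at which its call begins: read the wrist's pose just before it. get_calibration takes no time and is no camera call; for the wrist camera it gives the pose at the moment of the call.
- r.close_job(): hands the job in, once; it reports no verdict.
The state is a dict: "clock": time; "joint_positions": joint angles; "joint_vel": joint speeds; "effort": joint torques, N m; "tool_pos": TCP position; "orientation": TCP orientation; "wrist_force": force on the tool from outside, world axes, zero at the start; "ft_torque": the same for the moment, N m; "width": opening from 0.0 (shut) to 1.0 (fully open).
Only numpy, scipy, OpenCV 4.12 (cv2) and the standard library are available. Lean on these libraries where they do the work, as an engineer would, in place of code of your own. Each camera call takes 0.05 s, during which the arm holds its last target. There are 200 camera calls.

## Working session

There is one attempt and no reset: what is moved stays moved. The work goes in short steps, Python scripts to look and compute and a shell command to move; the robot and the scene stay as the last step left them, time stands still between calls to the robot, and variables do not carry over. Pictures are saved under pics/ and viewed, about 8 in all and at most 12, crops included, and the job is handed in when it is done.

```bash
mkdir -p pics
python3 - <<'E'
from cell import r
import cv2,numpy as np
o=r.get_obs();print(o)
for n in("top","side"):
    im,d=r.read_camera(n);np.savez(f"{n}0.npz",im=im,d=d);cv2.imwrite(f"pics/{n}0.png",im[:,:,::-1])
    c=r.get_calibration(n);print(n,c)
E
```

```text
{'clock': 0.0, 'joint_positions': array([ 1.00601191e+00,  3.42752248e-01,  1.52506935e+00, -1.33513068e-05,
        1.27541181e+00, -1.45974018e-01]), 'joint_vel': array([ 9.32406595e-04, -2.97944196e-04, -1.62127744e-03, -7.20089928e-05,
        2.05703909e-03,  1.39917916e-03]), 'effort': array([-4.92604286e-04, -4.33673322e+01, -2.46008241e+01, -3.00921893e-04,
        7.88009173e-03,  1.66545357e-05]), 'tool_pos': array([0.21324943, 0.47928359, 0.23859238]), 'orientation': array([ 0.69146229,  0.14644522,  0.69185751, -0.14753606]), 'wrist_force': array([-0.2415541 , -0.17832143, -0.95495325]), 'ft_torque': array([-0.00781905,  0.04279312, -0.01896357]), 'width': 1.0017266568152638}
top {'fx': 499.1302105847159, 'fy': 499.1302105847159, 'cx': 275.8838835380444, 'cy': 205.92141577076188, 'distortion': array([-0.10372417,  0.        ,  0.        ,  0.        ,  0.        ]), 'rvec': array([ 2.16425023, -2.19984698,  0.04778502]), 'tvec': array([0.01894936, 0.50121595, 1.37748414])}
side {'fx': 461.40979047481056, 'fy': 461.40979047481056, 'cx': 289.037633090268, 'cy': 210.02040129674842, 'distortion': array([0.01748894, 0.        , 0.        , 0.        , 0.        ]), 'rvec': array([ 2.24378042, -0.19787813,  0.06887097]), 'tvec': array([-0.48531054,  0.17719705,  1.43323232])}
```

View pics/top0.png

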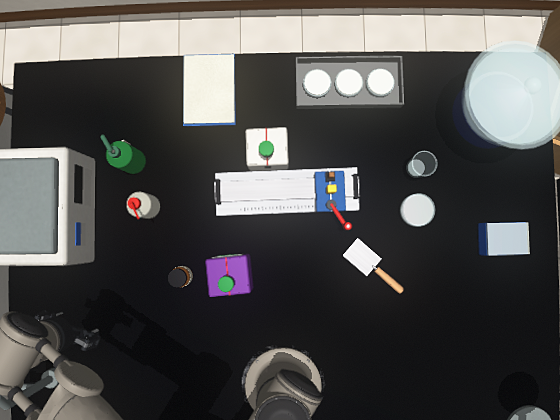

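View pics/side0.png

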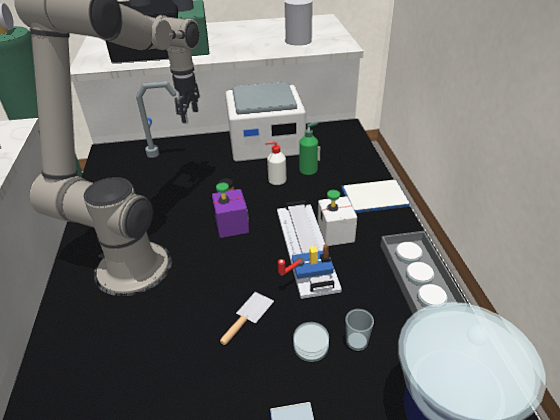

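Candidates: the white meter with green plunger is at top (267,148), and its purple look-alike is at (229,275). The red knob is at (348,226), with the red wash-bottle cap at (133,204) and the two red meter lines also red. The yellow post is at (332,188). I choose the white meter, the red lever on the blue carriage, and the yellow post.

```bash
cat > h.py <<'E'
import cv2,numpy as np
from cell import r
def K(c): return np.array([[c['fx'],0,c['cx']],[0,c['fy'],c['cy']],[0,0,1.]])
def ray(c,uv):
    R=cv2.Rodrigues(c['rvec'])[0]; p=cv2.undistortPoints(np.array([[uv]],float),K(c),c['distortion'])[0,0]
    return -R.T@c['tvec'], R.T@np.array([p[0],p[1],1])
def onz(c,uv,z):
    o,d=ray(c,uv); return o+d*(z-o[2])/d[2]
def blob(im,lo,hi,box,lo2=None):
    h=cv2.cvtColor(im,cv2.COLOR_RGB2HSV); m=cv2.inRange(h,np.array(lo),np.array(hi))
    if lo[0]==0 and hi[0]<=10: m|=cv2.inRange(h,np.array([172,lo[1],lo[2]]),np.array([180,255,255]))
    q=np.zeros_like(m); x0,y0,x1,y1=box; q[y0:y1,x0:x1]=m[y0:y1,x0:x1]
    n,l,s,ce=cv2.connectedComponentsWithStats(q); i=1+np.argmax(s[1:,4]); return ce[i],s[i],l==i
def isect(*rs):
    A=0;b=0
    for o,d in rs:
        d=d/np.linalg.norm(d);P=np.eye(3)-np.outer(d,d);A=A+P;b=b+P@o
    return np.linalg.solve(A,b)
E
python3 - <<'E'
from h import *
T=np.load('top0.npz')['im'];S=np.load('side0.npz')['im'];ct=r.get_calibration('top');cs=r.get_calibration('side')
def rep(n,lo,hi,bt,bs,z):
    a=blob(T,lo,hi,bt); b=blob(S,lo,hi,bs)
    print(n,'top',a[0].round(1),a[1],'side',b[0].round(1),b[1],'onz',onz(ct,a[0],z).round(4),'tri',isect(ray(ct,a[0]),ray(cs,b[0])).round(4))
rep('plunger',[45,120,50],[80,255,255],(250,135,285,160),(322,185,345,202),.17)
rep('post',[20,140,90],[35,255,255],(320,175,345,200),(305,240,322,270),.11)
rep('knob',[0,150,80],[8,255,255],(342,218,356,234),(274,256,287,280),.115)
# rail direction: long edges of white plate (z=.016)
h=cv2.cvtColor(T,cv2.COLOR_RGB2HSV)
m=((h[...,2]>130)&(h[...,1]<40)).astype(np.uint8)*255
q=np.zeros_like(m);q[168:220,212:316]=m[168:220,212:316]
c=max(cv2.findContours(q,0,2)[0],key=cv2.contourArea)[:,0]
for nm,sel in(('far',0),('near',1)):
    pts=[]
    for u in range(225,310,3):
        v=c[c[:,0]==u][:,1] if (c[:,0]==u).any() else None
        col=np.where(q[:,u])[0]; v=col[0] if sel==0 else col[-1]
        pts.append(onz(ct,(u,v),.016)[:2])
    pts=np.array(pts); l=cv2.fitLine(pts.astype(np.float32),cv2.DIST_HUBER,0,.01,.01).ravel(); print(nm,l,np.arctan2(-l[0]*np.sign(l[1]),abs(l[1])))
# red line on meter top
a=blob(T,[0,120,80],[8,255,255],(240,125,295,170));print('redline',a[0],a[1]); 
ys,xs=np.where(a[2]);print(list(zip(xs,ys)))
x=np.hstack([cv2.resize(T[120:240,200:370],None,fx=4,fy=4,interpolation=2)]);cv2.imwrite('pics/c1.png',x[:,:,::-1])
E
```

```text
plunger top [265.7 148. ] [259 141  15  15 168] side [333.  194.2] [327 190  13  10 110] onz [0.6377 0.0314 0.17  ] tri [0.6383 0.0314 0.1682]
post top [331.  188.5] [327 185   9   8  70] side [312.9 254.7] [310 247   7  17 111] onz [ 0.5387 -0.1351  0.11  ] tri [ 0.5409 -0.1372  0.088 ]
knob top [346.  223.9] [342 218  10  12  58] side [281.6 267.4] [278 259   9  17 112] onz [ 0.4456 -0.1713  0.115 ] tri [ 0.4448 -0.174   0.0915]
far [ 0.02202626 -0.9997574   0.6003921   0.05779729] 0.022028044
near [ 0.0220638  -0.9997566   0.48198894  0.04851149] 0.022065593
redline [266.  133.5] [266 128   1  12  12]
[(np.int64(266), np.int64(128)), (np.int64(266), np.int64(129)), (np.int64(266), np.int64(130)), (np.int64(266), np.int64(131)), (np.int64(266), np.int64(132)), (np.int64(266), np.int64(133)), (np.int64(266), np.int64(134)), (np.int64(266), np.int64(135)), (np.int64(266), np.int64(136)), (np.int64(266), np.int64(137)), (np.int64(266), np.int64(138)), (np.int64(266), np.int64(139))]
```

View pics/c1.png

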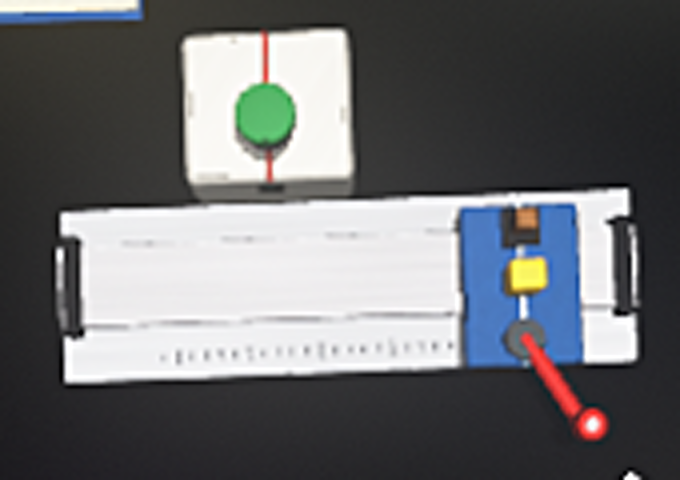

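The top crop confirms the choice. The white head has its green plunger at (267,148) and its red line at column 266. The blue carriage has the post at (331,188), pivot at (331,205) and knob at (348,226). The rail is turned by about 0.022 rad.

```bash
cat >> h.py <<'E'
from scipy.spatial.transform import Rotation as Ro
TH=0.022
xr=np.array([np.cos(TH),np.sin(TH),0]); yr=np.array([-np.sin(TH),np.cos(TH),0])
def row(p,s=None,yd=None):
    """row to world TCP p, tool down, jaw along +-yr (nearest)"""
    o=r.get_obs(); q=o['orientation']; R=Ro.from_quat(q[[1,2,3,0]]).as_matrix()
    y=yr if yd is None else yd
    if s is None: s=np.sign(R[:,1]@y)
    x=np.array([0,0,-1.]); y=s*y; G=np.c_[x,y,np.cross(x,y)]
    return np.r_[(R.T@(np.array(p)-o['tool_pos']))*1000, np.degrees(Ro.from_matrix(R.T@G).as_rotvec())].round(1)
E
python3 - <<'E'
from h import *
o=r.get_obs();q=o['orientation'];print(Ro.from_quat(q[[1,2,3,0]]).as_matrix().round(3))
piv=np.array([.5387,-.1351,0])-.04*xr
for a in(0,1.1):
    t=a-.55; print(a,(piv-.07*np.cos(t)*xr+.07*np.sin(t)*yr).round(4))
print(onz(r.get_calibration('top'),(348,226),.115))
for s in(1,-1): print(s,row([.44,-.175,.24],s))
c=r.get_calibration('wrist');R=cv2.Rodrigues(c['rvec'])[0];print('wristcam',-R.T@c['tvec'],R[2],c['fx'])
E
```

```text
[[-0.001  0.407  0.914]
 [-0.001  0.914 -0.407]
 [-1.    -0.001 -0.   ]]
0 [ 0.4399 -0.1739  0.    ]
1.1 [ 0.4382 -0.1007  0.    ]
[ 0.44025654 -0.17641139  0.115     ]
1 [-7.000e-01 -5.056e+02  4.732e+02 -2.530e+01 -0.000e+00  1.000e-01]
-1 [-7.000e-01 -5.056e+02  4.732e+02  1.547e+02  1.000e-01  0.000e+00]
wristcam [0.15353171 0.50496932 0.37284548] [ 0.23578047 -0.1073475  -0.96585925] 329.5362709650596
```

```bash
python3 -m crank '[[[0,-60,60,-3,0,0,80],[0,-120,120,-6,0,0,80],[0,-175,175,-9,0,0,80],[0,-225,222,-12,0,0,80],[0,-275,270,-15,0,0,80],[0,-325,315,-18,0,0,80],[0,-375,360,-21,0,0,80],[0,-425,405,-24,0,0,80],[0,-465,440,-25.3,0,0,80],[0,-505,473,-25.3,0,0,80],[0,-505,473,-25.3,0,0,80],[0,-505,473,-25.3,0,0,80],[0,-505,473,-25.3,0,0,80],[0,-505,473,-25.3,0,0,80]]]' 30
python3 - <<'E'
from h import *
o=r.get_obs();c=r.get_calibration('wrist');im,d=r.read_camera('wrist');np.savez('w1.npz',im=im,d=d,**{k:c[k] for k in c})
cv2.imwrite('pics/w1.png',im[:,:,::-1])
E
```

```text
clock: 1.85
tool_pos: [0.4397, -0.173, 0.2392]
orientation: [0.707, -0.009, 0.707, 0.008]
wrist_force: [0.5, -0.4, -0.3]
width: 0.797
```

View pics/w1.png

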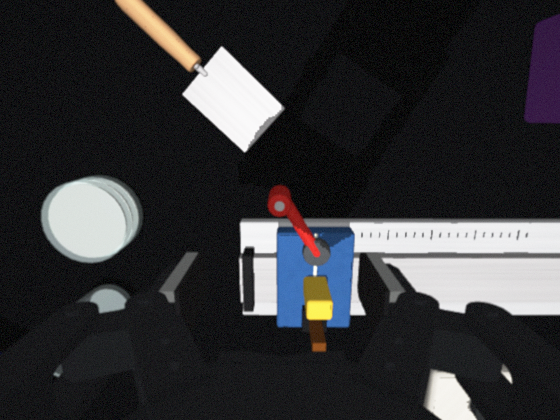

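The wrist view shows the knob at (279,205), pivot at (316,250) and post top at (318,309). The meter is half hidden at (460,390).

Run:
```python
from h import *
w=np.load('w1.npz');im=w['im'];c={k:w[k] for k in('fx','fy','cx','cy','distortion','rvec','tvec')};c={k:(float(v) if v.ndim==0 else v) for k,v in c.items()}
# knob top: grayish pin in red, circle at (279,206); post top: bright yellow face
a=blob(im,[0,150,60],[8,255,255],(262,180,295,218));print(a[0],a[1]);print('knob',onz(c,(279.5,205.5),.115))
b=blob(im,[20,150,150],[35,255,255],(300,270,340,325));print(b[0],b[1]);print('post',onz(c,b[0],.11))
h=cv2.cvtColor(im,cv2.COLOR_RGB2HSV);print(h[200:214:2,279],h[280:320:5,318])
print(row([.4395,-.1755,.14]))
```

```text
[280.81451613 201.45967742] [267 185  28  33 620]
knob [ 0.44093714 -0.17605135  0.115     ]
[318.48207171 309.32270916] [306 299  26  21 502]
post [ 0.53800468 -0.13876623  0.11      ]
[[  0 171 146]
 [173   8 136]
 [120   2 137]
 [165   4 138]
 [ 90   2 140]
 [  0  33 139]
 [  1 204 146]] [[ 23 183 131]
 [ 23 187 131]
 [ 23 182 132]
 [ 24 187 131]
 [ 23 186 189]
 [ 29 163 253]
 [ 29 162 253]
 [ 29 164 253]]
[99.4 -2.4 -0.3  0.1 -0.   0.1]
```

```bash
python3 -m crank '[[[40,-3,1,0,0,0,60],[80,-3,1,0,0,0,60],[110,-3,1,0,0,0,60],[130,-3,1,0,0,0,60],[147,-3,1,0,0,0,60],[147,-3,1,0,0,0,60],[147,-3,1,0,0,0,60]]]' 25 && python3 -m crank '[[[0,0,0,0,0,0,10],[0,0,0,0,0,0,10],[0,0,0,0,0,0,10],[0,0,0,0,0,0,10],[0,0,0,0,0,0,10],[0,0,0,0,0,0,10]]]' 25
python3 - <<'E'
from h import *
o=r.get_obs();print(o['tool_pos'],o['wrist_force'],row(o['tool_pos']))
for n in ('side',):
    im,d=r.read_camera(n);cv2.imwrite('pics/s1.png',cv2.resize(im[150:320,210:400],None,fx=4,fy=3.5)[:,:,::-1])
E
```

```text
clock: 2.78
tool_pos: [0.4412, -0.1757, 0.0932]
orientation: [0.707, -0.01, 0.707, 0.009]
wrist_force: [0.1, 0.1, 0.0]
width: 0.599
clock: 3.52
tool_pos: [0.4415, -0.1755, 0.094]
orientation: [0.708, -0.009, 0.707, 0.008]
wrist_force: [-1.0, 3.7, 6.1]
width: 0.221
[ 0.44152675 -0.17551241  0.0939756 ] [-1.03305141  3.69432016  6.05639394] [0.  0.  0.  0.2 0.1 0.1]
```

View pics/s1.png

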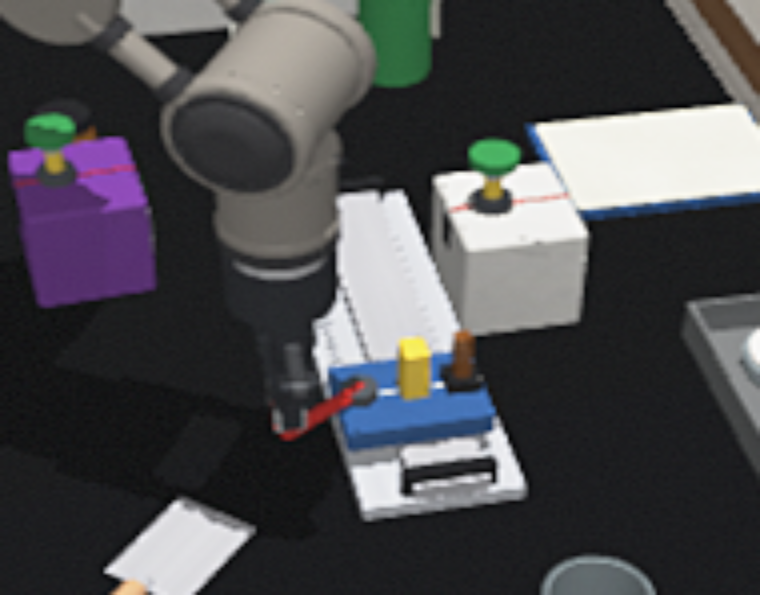

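The knob is pinched. Lift 3 mm to take the tips off the bar, then follow the arc.

```bash
python3 -m crank '[[[-3,0,0,0,0,0,10],[-3,6,-3.5,0,0,0,10],[-3,12.6,-6,0,0,0,10],[-3,19,-8,0,0,0,10],[-3,26,-9.5,0,0,0,10],[-3,31,-10,0,0,0,10],[-3,36.6,-10.3,0,0,0,10],[-3,42,-10,0,0,0,10],[-3,47,-9.5,0,0,0,10],[-3,54,-8,0,0,0,10],[-3,60.6,-6,0,0,0,10],[-3,66,-4,0,0,0,10],[-3,70,-1.7,0,0,0,10],[-3,72,-0.7,0,0,0,10],[-3,74,0.5,0,0,0,10],[-3,74,0.5,0,0,0,10]]]' 25
python3 - <<'E'
from h import *
im,d=r.read_camera('top');cv2.imwrite('pics/t2.png',im[:,:,::-1]);ct=r.get_calibration('top')
a=blob(im,[20,140,90],[35,255,255],(310,170,350,205));print(a[0],a[1],onz(ct,a[0],.11))
E
```

```text
clock: 5.58
tool_pos: [0.4399, -0.102, 0.0953]
orientation: [0.707, -0.01, 0.707, 0.008]
wrist_force: [4.9, -4.5, -19.8]
width: 0.224
[331.  188.5] [327 185   9   8  70] [ 0.53871118 -0.13509626  0.11      ]
```

```bash
python3 -m crank '[[[0,0,0,0,0,0,50],[0,0,0,0,0,0,50],[0,0,0,0,0,0,50],[-50,0,0,0,0,0,50],[-100,0,0,0,0,0,50],[-150,20,-30,0,0,0,30],[-205,42,-60,0,0,0,0],[-205,42,-60,0,0,0,0],[-205,42,-60,0,0,0,0],[-205,42,-60,0,0,0,0],[-205,42,-60,0,0,0,0]]]'
python3 - <<'E'
from h import *
o=r.get_obs();c=r.get_calibration('wrist');im,d=r.read_camera('wrist');np.savez('w2.npz',im=im,d=d,**{k:c[k] for k in c})
cv2.imwrite('pics/w2.png',im[:,:,::-1])
E
```

```text
clock: 7.0
tool_pos: [0.3788, -0.0613, 0.2991]
orientation: [0.706, -0.009, 0.708, 0.009]
wrist_force: [1.0, 0.7, -0.2]
width: 0.002
```

View pics/w2.png

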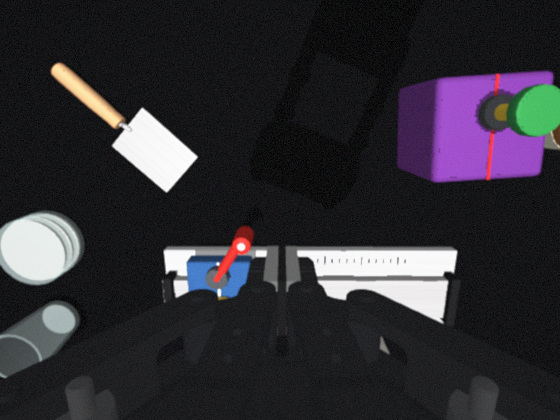

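Run:
```python
from h import *
w=np.load('w2.npz');im=w['im'];c={k:w[k] for k in('fx','fy','cx','cy','distortion','rvec','tvec')};c={k:(float(v) if v.ndim==0 else v) for k,v in c.items()}
k=onz(c,(240.5,246),.115);p=onz(c,(216,280),.078);d=k-p;print(k,p,'angle',np.arctan2(d@yr,-d@xr)+.55)
ct=r.get_calibration('top');
L=onz(ct,(266,128),.11),onz(ct,(265.7,148),.17);print([(x@xr,x@yr) for x in L])
for P in([.5387,-.1351,.11],[.538,-.1388,.11]):print(np.array(P)@yr)
print(row([.538,-.137,.17]),row([.538,-.137,.085]))
```

```text
[ 0.43927147 -0.10367402  0.115     ] [ 0.49761628 -0.13762004  0.078     ] angle 1.0989425702783686
[(np.float64(0.7022064134778203), np.float64(0.0165350049120124)), (np.float64(0.6381669244511866), np.float64(0.017350586502499116))]
-0.1469177511288467
-0.1506014570071972
[ 1.289e+02 -7.950e+01  1.575e+02  2.000e-01 -1.000e-01  0.000e+00] [ 2.139e+02 -7.950e+01  1.578e+02  2.000e-01 -1.000e-01  0.000e+00]
```

Lever angle measures 1.099, fully open. Now go over the post and pinch it.

```bash
python3 -m crank '[[[40,-25,50,0,0,0,60],[80,-55,105,0,0,0,65],[110,-79.5,157.5,0,0,0,65],[129,-79.5,157.5,0,0,0,65],[129,-79.5,157.5,0,0,0,65],[150,-79.5,157.5,0,0,0,65],[180,-79.5,157.5,0,0,0,65],[200,-79.5,157.5,0,0,0,65],[213,-79.5,157.5,0,0,0,65],[213,-79.5,157.5,0,0,0,65]]]' 25 && python3 -m crank '[[[0,0,0,0,0,0,10],[0,0,0,0,0,0,10],[0,0,0,0,0,0,10],[0,0,0,0,0,0,10],[0,0,0,0,0,0,10],[0,0,0,0,0,0,10]]]' 50
python3 - <<'E'
from h import *
o=r.get_obs();p=o['tool_pos'];print(p,p@xr,p@yr,row(p+yr*(.017-p@yr)))
im,d=r.read_camera('top');ct=r.get_calibration('top')
h=cv2.cvtColor(im,cv2.COLOR_RGB2HSV);m=cv2.inRange(h,np.array([100,120,60]),np.array([125,255,255]));m[:, :300]=0;m[:160]=0;m[225:]=0;m[:,365:]=0
print(cv2.boundingRect(m))
E
```

```text
clock: 8.3
tool_pos: [0.5374, -0.1368, 0.086]
orientation: [0.706, -0.009, 0.708, 0.009]
wrist_force: [-0.2, -0.0, -0.2]
width: 0.652
clock: 9.05
tool_pos: [0.5378, -0.1368, 0.0873]
orientation: [0.707, -0.009, 0.708, 0.009]
wrist_force: [-0.8, 0.8, 6.6]
width: 0.272
[ 0.53783535 -0.13683917  0.08726949] 0.5346949779928708 -0.14863747840210234 [-2.000e-01  1.656e+02  5.000e-01  2.000e-01 -1.000e-01  1.000e-01]
(317, 193, 29, 18)
```

```bash
python3 -m crank '[[[0,5,0,0,0,0,10],[0,18,0,0,0,0,10],[0,33,0,0,0,0,10],[0,48,0,0,0,0,10],[0,63,0.1,0,0,0,10],[0,78,0.2,0,0,0,10],[0,93,0.2,0,0,0,10],[0,108,0.3,0,0,0,10],[0,123,0.4,0,0,0,10],[0,138,0.4,0,0,0,10],[0,150,0.5,0,0,0,10],[0,158,0.5,0,0,0,10],[0,163,0.5,0,0,0,10],[0,165.5,0.5,0,0,0,10],[0,165.5,0.5,0,0,0,10],[0,165.5,0.5,0,0,0,10]]]' 50
python3 - <<'E'
from h import *
o=r.get_obs();p=o['tool_pos'];print(p,p@xr,p@yr,row([.62,.02,.30]))
E
```

```text
clock: 11.1
tool_pos: [0.5341, 0.0274, 0.0873]
orientation: [0.706, -0.01, 0.708, 0.008]
wrist_force: [-2.1, -6.5, -0.3]
width: 0.269
[0.53406565 0.02742468 0.08726266] 0.5345397006647961 0.0156695421981288 [-2.129e+02 -1.010e+01  8.530e+01  2.000e-01 -1.000e-01  2.000e-01]
```

```bash
python3 -m crank '[[[0,0,0,0,0,0,60],[0,0,0,0,0,0,60],[0,0,0,0,0,0,60],[-50,0,0,0,0,0,60],[-100,0,0,0,0,0,60],[-160,0,0,0,0,0,80],[-213,-5,50,0,0,0,100],[-213,-8,85,0,0,0,100],[-213,-8,85,0,0,0,100],[-213,-8,85,0,0,0,100],[-213,-8,85,0,0,0,100]]]'
python3 - <<'E'
from h import *
o=r.get_obs();c=r.get_calibration('wrist');im,d=r.read_camera('wrist');np.savez('w3.npz',im=im,d=d,**{k:c[k] for k in c})
cv2.imwrite('pics/w3.png',im[:,:,::-1])
E
```

```text
clock: 12.48
tool_pos: [0.6186, 0.0224, 0.3]
orientation: [0.706, -0.01, 0.708, 0.008]
wrist_force: [-0.8, -0.9, 0.3]
width: 1.003
```

View pics/w3.png

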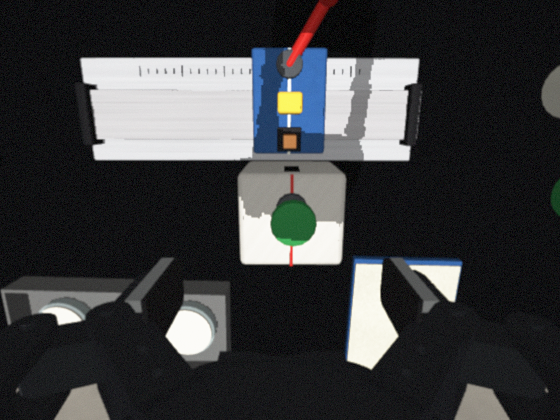

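The wrist view shows the carriage nearly on the mark. The post is at (290,103), the amber glass at (290,142), the line near (292,183) and (291,256), and the plunger at (294,223).

```bash
cat > meas.py <<'E'
from h import *
import sys
w=np.load(sys.argv[1]);im=w['im'];c={k:w[k] for k in('fx','fy','cx','cy','distortion','rvec','tvec')};c={k:(float(v) if v.ndim==0 else v) for k,v in c.items()}
f=im.astype(float)
def cen(wt): # weighted column per row
    return (wt*np.arange(wt.shape[-1])).sum(-1)/wt.sum(-1)
g=f[...,0]-f[...,1:].mean(-1)
print('xdir',[ ])
P=[]
for v in list(range(176,192))+list(range(248,264)):
    s=g[v,280:304].clip(15)-15
    if s.sum()>25: P.append(onz(c,(280+cen(s),v),.11))
P=np.array(P); 
for n,sel in(('near',P@xr<.62),('far',P@xr>.64)): print('line',n,sel.sum(),(P[sel]@xr).mean().round(4),(P[sel]@yr).mean().round(4),(P[sel]@yr).std().round(4))
l=cv2.fitLine(P[:,:2].astype(np.float32),2,0,.01,.01).ravel();print('line angle',np.arctan2(l[1],l[0]))
b=blob(im,[20,150,150],[35,255,255],(270,80,310,125));p=onz(c,b[0],.11);print('post',b[0],b[1],p,p@xr,p@yr)
b=blob(im,[5,100,100],[20,255,255],(275,130,305,155));p=onz(c,b[0],.114);print('glass',b[0],b[1],p,p@yr)
W=[]
for v in list(range(80,88))+list(range(117,124)):
    s=(f[v,282:298].min(-1)-90).clip(0)
    if s.sum()>50:W.append(onz(c,(282+cen(s),v),.06)@yr)
print('white',len(W),np.mean(W) if W else 0,np.std(W) if W else 0)
b=blob(im,[45,120,30],[80,255,255],(260,190,330,250));p=onz(c,b[0],.17);print('plunger',b[0],b[1],p,p@xr,p@yr)
# rail edges angle: far edge of plate z=.016
E
python3 meas.py w3.npz
python3 - <<'E'
from h import *
w=np.load('w3.npz');im=w['im'];c={k:w[k] for k in('fx','fy','cx','cy','distortion','rvec','tvec')};c={k:(float(v) if v.ndim==0 else v) for k,v in c.items()}
# plate top edges
for rng in((52,64),(150,166)):
    pts=[]
    for u in list(range(105,245,5))+list(range(330,400,5)):
        s=np.diff(im[rng[0]:rng[1],u].astype(float).mean(-1)); i=np.argmax(np.abs(s)); pts.append(onz(c,(u,rng[0]+i+.5),.016)[:2])
    l=cv2.fitLine(np.float32(pts),cv2.DIST_HUBER,0,.01,.01).ravel();print(np.arctan(-l[0]/l[1]))
E
```

```text
xdir []
line near 14 0.6131 0.0168 0.0
line far 16 0.6914 0.0168 0.0001
line angle 0.021959675
post [289.51084813 102.40828402] [278  92  24  22 507] [0.53644517 0.02592345 0.11      ] 0.5368856280565472 0.014116333122135083
glass [289.46596859 141.47120419] [283 135  14  14 191] [0.57220955 0.02691074 0.114     ] 0.014316634934102434
white 15 0.014258329075588985 3.8152537777931205e-05
plunger [292.93367675 222.29942048] [ 272  200   44   46 1553] [0.63542983 0.03065783 0.17      ] 0.6359504758987483 0.016672081970916516
0.02411957
0.020709949
```

Carriage is 2.6 mm short (post, glass and white line agree). I regrip and nudge it.

```bash
python3 -m crank '[[[0,5,-85,0,0,0,65],[0,5,-85,0,0,0,65],[50,5,-85,0,0,0,65],[100,5,-85,0,0,0,65],[150,5,-85,0,0,0,65],[190,5,-85,0,0,0,65],[213,5,-85,0,0,0,65],[213,5,-85,0,0,0,65],[213,5,-85,0,0,0,65]]]' 50 && python3 -m crank '[[[0,0,0,0,0,0,10],[0,0,0,0,0,0,10],[0,0,0,0,0,0,10],[0,0,0,0,0,0,10],[0,0,0,0,0,0,10],[0,0,0,0,0,0,10]]]' 50
python3 - <<'E'
from h import *
p=r.get_obs()['tool_pos'];print(p@xr,p@yr)
E
```

```text
clock: 13.65
tool_pos: [0.5337, 0.0246, 0.0886]
orientation: [0.707, -0.01, 0.707, 0.008]
wrist_force: [-0.4, -0.1, -0.2]
width: 0.647
clock: 14.4
tool_pos: [0.5345, 0.0252, 0.0903]
orientation: [0.708, -0.01, 0.706, 0.008]
wrist_force: [-0.9, 2.5, 6.6]
width: 0.267
0.5348870123843036 0.013464178710012282
```

```bash
python3 -m crank '[[[0,3,0,0,0,0,10],[0,5,0,0,0,0,10],[0,6,0,0,0,0,10],[0,6,0,0,0,0,10],[0,6,0,0,0,0,10]]]' 50
python3 - <<'E'
from h import *
p=r.get_obs()['tool_pos'];print(p@xr,p@yr)
E
```

```text
clock: 15.02
tool_pos: [0.5344, 0.0297, 0.0903]
orientation: [0.708, -0.01, 0.706, 0.007]
wrist_force: [1.3, -7.4, -4.1]
width: 0.273
0.5349084985910941 0.01792136849656263
```

```bash
python3 -m crank '[[[0,0,0,0,0,0,60],[0,0,0,0,0,0,60],[0,0,0,0,0,0,60],[-50,0,0,0,0,0,60],[-100,0,0,0,0,0,60],[-160,-5,0,0,0,0,80],[-210,-8,50,0,0,0,100],[-210,-8,85,0,0,0,100],[-210,-8,85,0,0,0,100],[-210,-8,85,0,0,0,100],[-210,-8,85,0,0,0,100]]]'
cat > shot.py <<'E'
from h import *
import sys
o=r.get_obs();c=r.get_calibration('wrist');im,d=r.read_camera('wrist');np.savez(sys.argv[1]+'.npz',im=im,d=d,**{k:c[k] for k in c})
cv2.imwrite('pics/'+sys.argv[1]+'.png',im[:,:,::-1])
E
python3 shot.py w4; python3 meas.py w4.npz
```

```text
clock: 16.4
tool_pos: [0.6181, 0.0249, 0.3005]
orientation: [0.708, -0.01, 0.707, 0.007]
wrist_force: [-0.7, 0.0, 0.2]
width: 1.0
xdir []
line near 13 0.613 0.0168 0.0
line far 16 0.6921 0.0168 0.0
line angle 0.022089304
post [289.45582329 101.96184739] [278  92  24  21 498] [0.53632363 0.02808574 0.11      ] 0.5368116788184651 0.016280775370840744
glass [289.46560847 140.66137566] [283 134  14  14 189] [0.57173496 0.02911346 0.114     ] 0.016529263387472497
white 15 0.016442148071535254 3.7846188500667356e-05
plunger [290.30664945 222.00387347] [ 269  200   44   45 1549] [0.6354269  0.03075025 0.17      ] 0.635949580064517 0.016764549463698493
```

0.35 mm off the line: on the mark. Now the lever.

Run:
```python
from h import *
print(row([.4362,.063,.20]),row([.4362,.063,.097]))
ct=r.get_calibration('top');T=np.load('top0.npz')['im'];b=blob(T,[45,120,50],[80,255,255],(205,250,255,300));print(onz(ct,b[0],.17),onz(ct,(207,257),.11),onz(ct,(251,257),.11))
```

```text
[ 1.002e+02  4.310e+01 -1.812e+02  2.000e-01  1.000e-01  2.000e-01] [ 2.032e+02  4.350e+01 -1.814e+02  2.000e-01  1.000e-01  2.000e-01]
[0.30218235 0.13545899 0.17      ] [0.36571106 0.19031589 0.11      ] [0.3642164  0.07574295 0.11      ]
```

```bash
python3 -m crank '[[[0,10,-50,0,0,0,100],[0,25,-100,0,0,0,80],[40,43,-150,0,0,0,60],[80,43,-181,0,0,0,60],[100,43,-181,0,0,0,60],[130,43.5,-181.4,0,0,0,60],[160,43.5,-181.4,0,0,0,60],[185,43.5,-181.4,0,0,0,60],[203,43.5,-181.4,0,0,0,60],[203,43.5,-181.4,0,0,0,60],[203,43.5,-181.4,0,0,0,60]]]' 25; python3 shot.py w5
```

```text
clock: 17.82
tool_pos: [0.4365, 0.063, 0.098]
orientation: [0.708, -0.01, 0.706, 0.007]
wrist_force: [0.5, -0.7, -0.5]
width: 0.601
```

View pics/w5.png

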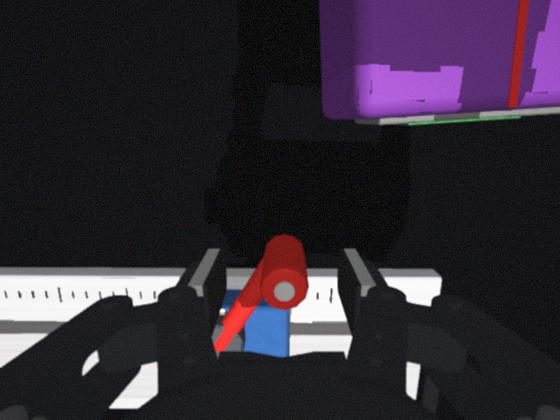

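The knob at (285,290) sits well between the fingers. Close.

```bash
python3 -m crank '[[[0,0,0,0,0,0,10],[0,0,0,0,0,0,10],[0,0,0,0,0,0,10],[0,0,0,0,0,0,10],[0,0,0,0,0,0,10]]]' 25
python3 - <<'E'
from h import *
p=r.get_obs()['tool_pos'];print(p@xr,p@yr,row(p))
E
```

```text
clock: 18.5
tool_pos: [0.4369, 0.063, 0.0987]
orientation: [0.709, -0.01, 0.705, 0.007]
wrist_force: [-1.0, 0.3, 6.5]
width: 0.222
0.4382194739598389 0.053410799688560114 [0.  0.  0.  0.2 0.3 0.2]
```

```bash
python3 -m crank '[[[0,-5,-2.7,0,0,0,10],[0,-11.5,-5.4,0,0,0,10],[0,-18,-7.3,0,0,0,10],[0,-25,-8.9,0,0,0,10],[0,-30,-9.5,0,0,0,10],[0,-35.5,-9.7,0,0,0,10],[0,-41,-9.5,0,0,0,10],[0,-46,-8.9,0,0,0,10],[0,-53,-7.4,0,0,0,10],[0,-59.5,-5.4,0,0,0,10],[0,-65.9,-2.7,0,0,0,10],[0,-69,-1,0,0,0,10],[0,-71,0.1,0,0,0,10],[0,-72.8,1,0,0,0,10],[0,-73.2,1.2,0,0,0,10],[0,-73.2,1.2,0,0,0,10]]]' 25
python3 - <<'E'
from h import *
p=r.get_obs()['tool_pos'];print(p@xr,p@yr)
E
```

```text
clock: 20.5
tool_pos: [0.4394, -0.0094, 0.0988]
orientation: [0.708, -0.01, 0.706, 0.008]
wrist_force: [-4.3, 3.5, 3.9]
width: 0.224
0.43905787771112914 -0.019068144234342395
```

```bash
python3 -m crank '[[[0,0,0,0,0,0,60],[0,0,0,0,0,0,60],[0,0,0,0,0,0,60],[-50,0,0,0,0,0,60],[-100,0,0,0,0,0,60],[-150,8,30,0,0,0,80],[-202,15,80,0,0,0,100],[-202,25,130,0,0,0,100],[-202,30,175,0,0,0,100],[-202,30,175,0,0,0,100],[-202,30,175,0,0,0,100],[-202,30,175,0,0,0,100]]]'; python3 shot.py w6; python3 meas.py w6.npz
python3 - <<'E'
from h import *
print(row([.6359,.0307,.20]))
E
```

```text
clock: 22.0
tool_pos: [0.612, 0.0253, 0.302]
orientation: [0.708, -0.01, 0.706, 0.008]
wrist_force: [0.2, -0.1, -1.1]
width: 0.999
xdir []
line near 13 0.6107 0.0168 0.0
line far 13 0.6889 0.0169 0.0001
line angle 0.022101486
post [288.50924025 108.06160164] [277  98  24  21 487] [0.53616749 0.02805828 0.11      ] 0.5366549706481145 0.016256753722368074
glass [288.5        146.62765957] [282 140  14  14 188] [0.57185467 0.02904683 0.114     ] 0.016460013040252863
white 10 0.016595003698732104 0.00042242232540524413
plunger [289.35539378 227.79880874] [ 268  206   44   44 1511] [0.6353312  0.03073656 0.17      ] 0.6358536025284562 0.016752964353619525
[1.022e+02 5.100e+00 2.350e+01 1.000e-01 2.000e-01 2.000e-01]
```

View pics/w6.png

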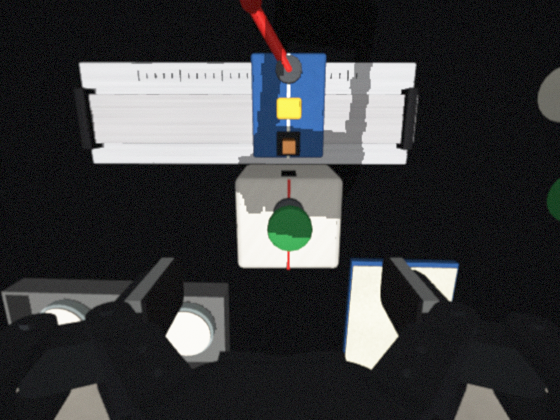

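The carriage is still on the mark (0.4 mm off) and the lever runs from the pivot at (289,68) toward (251,4), shut side. Move over the plunger with the fingers closed, and check the lever angle numerically.

```bash
python3 - <<'E'
from h import *
w=np.load('w6.npz');im=w['im'];c={k:w[k] for k in('fx','fy','cx','cy','distortion','rvec','tvec')};c={k:(float(v) if v.ndim==0 else v) for k,v in c.items()}
g=im[...,0].astype(int)-im[...,1:].max(-1)
P=np.array([onz(c,(220+np.mean(np.where(g[v,220:300]>40)[0]),v),.074)[:2] for v in range(22,52,2)],np.float32)
l=cv2.fitLine(P,2,0,.01,.01).ravel();d=np.r_[l[:2]*-np.sign(l[0]),0];print('clamp',np.arctan2(d@yr,-d@xr)+.55)
E
python3 -m crank '[[[0,3,15,0,0,0,0],[30,6,25,0,0,0,0],[60,6,25,0,0,0,0],[90,6,25,0,0,0,0],[108,6,25,0,0,0,0],[108,6,25,0,0,0,0],[108,6,25,0,0,0,0],[108,6,25,0,0,0,0]]]' 40; python3 -m crank '[[[4,0,0,0,0,0,0],[8,0,0,0,0,0,0],[12,0,0,0,0,0,0],[16,0,0,0,0,0,0],[20,0,0,0,0,0,0],[20,0,0,0,0,0,0]]]'
```

```text
clamp -0.007603155116972404
clock: 23.05
tool_pos: [0.6379, 0.0315, 0.1957]
orientation: [0.709, -0.01, 0.705, 0.007]
wrist_force: [-0.2, -0.3, -0.5]
width: -0.001
clock: 23.8
tool_pos: [0.638, 0.0315, 0.1759]
orientation: [0.709, -0.01, 0.705, 0.007]
wrist_force: [-2.1, -0.1, 4.3]
width: -0.003
```

```bash
python3 -m crank '[[[4,0,0,0,0,0,0],[8,0,0,0,0,0,0],[11,0,0,0,0,0,0],[14,0,0,0,0,0,0],[16,0,0,0,0,0,0],[17.5,0,0,0,0,0,0],[17.5,0,0,0,0,0,0],[17.5,0,0,0,0,0,0]]]'
python3 - <<'E'
from h import *
f=[];
for i in range(8): im,d=r.read_camera('side');o=r.get_obs();f.append(o['wrist_force'])
print(np.mean(f,0),o['tool_pos'])
t,_=r.read_camera('top')
cv2.imwrite('pics/f1.png',np.hstack([cv2.resize(im[170:260,260:380],(480,480),interpolation=2),cv2.resize(t[120:240,200:370],(320,480))])[:,:,::-1])
E
```

```text
clock: 24.8
tool_pos: [0.6381, 0.0315, 0.1602]
orientation: [0.71, -0.01, 0.704, 0.007]
wrist_force: [-4.5, 0.2, 10.2]
width: 0.005
[-4.68135255  0.12319694 10.61929217] [0.63808786 0.03146238 0.16022872]
```

View pics/f1.png

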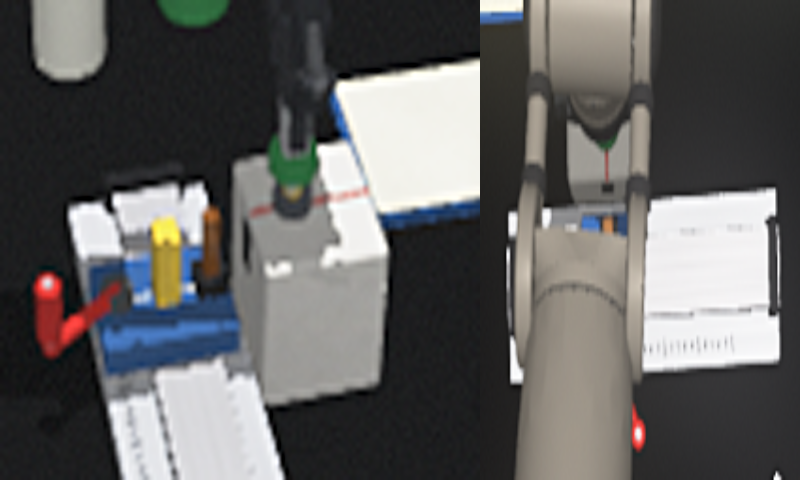

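A sliver of yellow still shows under the head at (292,190) and the force of 10.6 N implies about 16.5 mm. Go about 2.7 mm deeper.

```bash
python3 -m crank '[[[2,0,0,0,0,0,0],[3.5,0,0,0,0,0,0],[4.8,0,0,0,0,0,0],[4.8,0,0,0,0,0,0],[4.8,0,0,0,0,0,0],[4.8,0,0,0,0,0,0]]]'
cat > chk.py <<'E'
from h import *
import sys
f=[]
for i in range(8): im,d=r.read_camera('side');o=r.get_obs();f.append(o['wrist_force'])
print(np.mean(f,0),o['tool_pos'],o['clock'])
h=cv2.cvtColor(im,cv2.COLOR_RGB2HSV)[205:228,322:346];print('yellow px',(cv2.inRange(h,np.array([18,90,60]),np.array([36,255,255]))>0).sum())
cv2.imwrite(f'pics/{sys.argv[1]}.png',cv2.resize(im[180:240,290:370],(800,600),interpolation=2)[:,:,::-1])
E
python3 chk.py f2
```

```text
clock: 26.0
tool_pos: [0.6381, 0.0314, 0.1574]
orientation: [0.71, -0.01, 0.704, 0.007]
wrist_force: [-4.3, -0.6, 11.5]
width: -0.003
[-5.15611147  0.20900568 11.85123855] [0.63807818 0.03148499 0.15740171] 26.4
yellow px 0
```

View pics/f2.png

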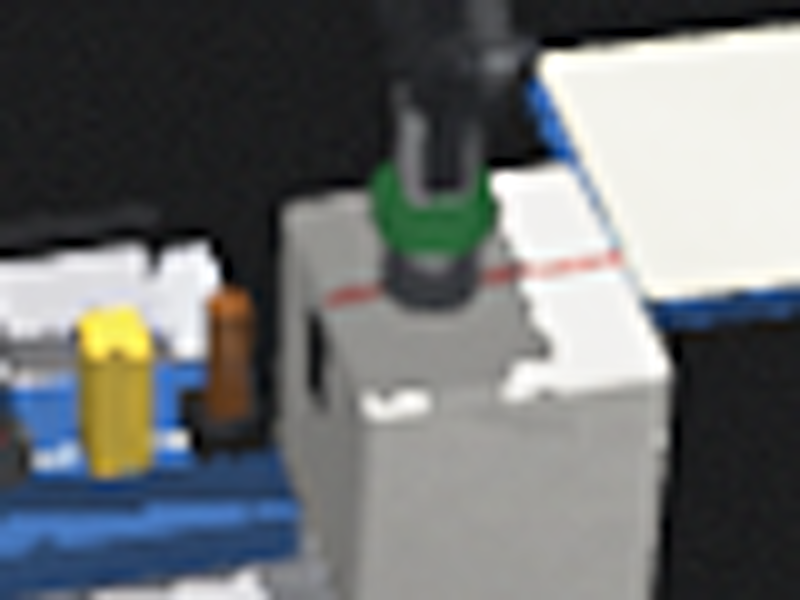

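The yellow has vanished into the collar. The force of 11.9 N implies about 19.6 mm and the tip height (149.4 mm) implies about 20.6 mm. Hand in.

```bash
python3 -c "
from cell import r
print(r.close_job(), r.get_obs()['clock'])"
```

```text
the job is handed in; nothing more can be done
the job is handed in; nothing more can be done
```

The job is done and handed in at about 26 s: I opened the clamp, put the carriage on the mark, shut the clamp again, and the gripper is still holding the plunger down.

- **Clamp:** the lever measured 1.10 rad when open and about -0.01 rad (fully shut) after closing.
- **Carriage:** the first slide stopped 2.6 mm short, so I regripped the post and nudged it. After the clamp was shut, the post, glass and white line were 0.2–0.5 mm from the red line.
- **Plunger:** it is held at about 20 mm. The 11.9 N push implies 19.6 mm and the fingertip height implies 20.6 mm, a small disagreement. No yellow shows in the last picture. There is also about 5 N of sideways force on the wrist.
- **Surroundings:** I kept the moves clear of the bottles, glassware and spatula, but did not check them against the first picture at the end. The highest wrist force I read was about 21 N, while opening the lever.

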